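Put the steel drift away in its spring clips

ROBOT

A 6-joint arm with a two-finger parallel gripper is mounted at the origin on the work surface. World frame = base frame: x ahead of the robot, y to its left, z up, the work surface at z = 0. Lengths are in m, angles in rad, forces in N, time in s.
With the tool pointing down it reaches from about 0.275 to 0.975 m from the base axis. Payload 8.4 kg.
Tool frame: the origin (TCP) lies at the very end of the fingers, on their centre line; the grasp point (between the pads) lies 19 mm behind it; z points along the fingers, x is the direction in which the jaws open and shut, and the axes are right-handed (so a half turn about z gives the same grasp; the last joint's range is limited). The gripper opens to 92 mm and grips with 3 to 60 N. Pads are 20 mm wide; open, the fingers measure 128 mm over their backs; the gripper's body (75 mm by 189 mm) begins 69 mm behind the grasp point.
Start: joints at [-1.303, 0.353, 1.633, -0, 1.155, -0.002], TCP at [0.167, -0.602, 0.215] pointing down, gripper open.
Joint ranges: [-2.63, 2.63], [-0.92, 2.1], [0.06, 2.66], [-1.3, 4.44], [0, 2.69], [-3.02, 3.02]. Speed limits (rad/s): [2.22, 2.22, 2.79, 3.14, 3.14, 3.14].

INTERFACE

Orientations are given as a rotation vector (axis times angle).
In Python, from cell import state, cams, ticket gives the robot as it stands. The module is installed in compiled form; this text tells all that it offers.
- The arm moves only by the shell command python3 -m jog 'ROWS' [FORCE]. ROWS is JSON, a list of rows, each a list of 3 entries, a list of its own where there are three numbers: the turn, a rotation vector about the tool's x, y, z in rad, then the shift along the tool's x, y, z in m, then the closure in counts, from 0 (fully open) to 255 (shut). A call has 1 to 8 rows; each row is the pose to reach, as a shift and turn from the pose commanded when the call began, along the tool's axes at that moment; what a row does not reach only later rows make up. A row lasts 1/8 s, in which the tool goes at most 62.5 mm and 10.7 degrees, less where a joint would pass 70% of its speed; a pose out of reach is approached as far as the arm can. A call with a gripper value outside its range is refused whole. The fingers move at their own pace and stop on an object; FORCE is the grip in N (left out, the last holds). Time passes only in rows, so rows that repeat a pose let the fingers close. It gives the time, the measured TCP pose, the force and the opening at its end, in the units of the state.
- state(): the state, without advancing time (a new reading comes with each control period).
- cams.get_image(name): name is "side" or "top"; returns a dict with "img" (384x512x3 uint8, red, green, blue), "range_z" (384x512 float32, m along the optical axis (not along the pixel's ray), 0 where there is no reading), "intrinsics" (3x3 intrinsics, pixels), "R" (3x3) and "t" (3): a world point X has camera coordinates R X + t. Camera axes: x right, y down, z forward; pixel columns grow to the right and rows downward; lengths in m; the calibration is good to about 2 mm. A picture is of the moment at which its call begins.
- ticket.finish_job(): hands the job in, once; it reports no verdict.
The state is a dict: "time_s": time; "joints": joint angles; "joint_vel": joint speeds; "joint_efforts": joint torques, N m; "position": TCP position; "orientation": TCP orientation; "ft_force": force on the tool from outside, world axes, zero at the start; "torque": the same for the moment, N m; "opening": finger opening in m.
Only numpy, scipy, OpenCV 4.12 (cv2) and the standard library are available. Lean on these libraries where they do the work, as an engineer would, in place of code of your own. Each camera call takes 0.05 s, during which the arm holds its last target.

TASK

Put the steel drift away: lift it out of the bit rail by its thick head, lay it in the sloping V-rest with the head at the high end and let go of it there, then take it again from the side across the bare shank and press it level, straight down, into both spring clips of the wooden holder until it is fully home, with its head sticking out at the holder's open end (the end without the upright guard) and its middle midway between the clips to within a centimetre. Never drop or lay the drift on the bench, and leave everything else where it is.

Things in the scene. Friction and masses are not known exactly. Their poses are not given: they have to be found in the camera images.
- drift: The steel drift: a round rod 180 mm long, 190 g. Origin: centre of its flat tip. Along its own +z: bare shank, 12 mm diameter, 150 mm long, then the thick head, 18 mm diameter, 30 mm long. Starts upright, tip down, in one of the rail's holes, head and 110 mm of shank above the rail. Its turn about its own z means nothing. Centre of mass 103 mm from the tip.
- drift_mid (a point): Point on the drift's axis 85 mm from its tip: the place to take it from the side (between the two supports of the V-rest and between the two clips).
- drift_head (a point): Point on the drift's axis, middle of its head, 165 mm from its tip.
- rail: Fixed wooden bit rail, 50 x 230 mm and 50 mm high, long along its own y; origin at the centre of its underside. Four holes of 15 mm, 40 mm deep, on its centre line, 55 mm apart (own y = -82.5, -27.5, 27.5, 82.5 mm); the drift, a spade bit and a plain bit stand in three of them, tips at 10 mm above the bench.
- groove: The sloping V-rest, fixed wood on a base 70 x 190 mm. Frame: +y along the groove, 45 degrees upwards; x level, across it; +z squarely out of the open groove, 45 degrees above level. Origin: on the axis of a seated drift, at the face of the foot stop on which its tip rests, 42 mm above the bench. Properly set, the drift's tip is within 15 mm of the stop.
- v_low (a point): Middle of the lower of the groove's two V supports, on the seated drift's axis, 35 mm up the groove from the stop. Each support is 14 mm long; its 90 degree flanks reach 15 mm to either side of the axis and 7 mm above it (along groove z). A released drift slides down to the stop or stays where friction holds it.
- v_high (a point): Middle of the upper V support, on the seated drift's axis, 128 mm up the groove. Between the supports (42 to 121 mm up) the shank is bare, with free room below and beside it to take it from the side; the head (150 to 180 mm up) is free of the rest.
- holder: Fixed wooden clip holder, base 50 mm (own x) by 240 mm (own y), 12 mm thick; origin under its centre. Two steel spring clips on posts at own y = -43 and +43 mm, each 14 mm long; a drift in them lies level along own y, head to +y. An upright guard 56 mm high stands at the -y end (inner face at y = -107 mm); the +y end is open. Between the clips there is only the 12 mm base.
- holder_seat (a point): Midway between the clips, 46 mm above the bench: where the drift's 85 mm point lies when home. Resting on the closed clips the drift is 9 to 14 mm higher. Each clip has two sprung jaws, a flared mouth 27 mm wide and a 7 mm throat that gives way to the shank; pressing into both takes about 8 to 15 N in all, then they snap over the shank and hold it.
- spade_bit: Bystander: steel spade bit with a flat 26 mm blade on top, 160 mm tall, upright in a hole of the rail. Origin at its foot.
- plain_bit: Bystander: dark steel bit without a head, 9 to 12 mm thick, 160 mm tall, upright in a hole of the rail. Origin at its foot.
- latch: Bystander: steel door latch, 100 x 24 mm, 18 mm high, flat on the bench. Origin under its centre.
- try_square: Bystander: try square, dark wooden stock 100 mm and 150 mm steel blade, flat on the bench, 18 mm high. Origin under the stock.
- tape_measure: Bystander: grey tape measure, 65 x 60 mm, 36 mm high. Origin under its centre.
- mallet: Bystander: wooden mallet, head 70 x 120 x 80 mm, handle to its own -x. Origin under its head.
- screwdriver: Bystander: screwdriver with a black handle, lying on the bench.
- offcut: Bystander: wood offcut, 90 x 45 x 45 mm. Origin under its centre.
There are look-alikes about, which are no part of the job. What is shaped like the holder but green is not meant. Leave any yellow look-alike of the drift alone.

How it is judged:
On the way, in this order (a step that is already met when the one before it is completed fails the run):
1. the drift lies in both supports of the V-rest, head at the high end, let go of and at rest (angle between the z axis of drift and the y axis of groove, either way round below 0.06 rad and y of drift_head in the frame of groove between 0.155 and 0.185 m and x of drift_mid in the frame of groove between -0.004 and 0.004 m and z of drift_mid in the frame of groove below 0.004 m and contact force between the fingers and drift below 0.1 N and linear speed of drift below 0.02 m/s), for 0.2 s.
2. the drift is carried level, clear above the holder's clips, in a grip across its shank between its tip and its head (contact force between the fingers and drift above 2 N and angle between drift's own z axis and vertical between 1.4 and 1.74 rad and distance between the grasp point and drift_mid below 0.045 m and horizontal distance between drift_mid and holder_seat below 0.05 m and height (world z) of drift_mid above 0.06 m), for 0.05 s.
At the end, for the whole second after the job is handed in: The drift lies snapped into both clips, released and at rest: its axis within 2.5 mm of fully home in height (4 mm sideways), within 3 degrees of the clips' line, head on the open (+y) side, its 85 mm point within 12 mm of midway between the clips (angle between the z axis of drift and the y axis of holder, either way round below 0.05 rad and z of drift_mid in the frame of holder_seat between -0.004 and 0.0025 m and x of drift_mid in the frame of holder_seat between -0.004 and 0.004 m and y of drift_mid in the frame of holder_seat between -0.012 and 0.012 m and y of drift_head in the frame of holder_seat above 0.06 m and contact force between the fingers and drift below 0.1 N and linear speed of drift below 0.02 m/s); the robot touches nothing.
It fails at once if the drift is dropped or laid on the bench (height (world z) of drift_mid below 0.03 m).
It fails at once if a bystander is pushed more than 30 mm from its place (distance of any of spade_bit, plain_bit, latch, try_square, tape_measure, mallet, screwdriver, offcut from where it was at the start of the episode above 0.03 m).
It also fails if it takes over 61 s, if anything falls off the work surface, if the arm or the gripper's body presses on something with over 40 N, if the wrist force passes 120 N, or if a joint passes its speed limit or range.

## Working session

There is one attempt and no reset: what is moved stays moved. The work goes in short steps, Python scripts to look and compute and a shell command to move; the robot and the scene stay as the last step left them, time stands still between calls to the robot, and variables do not carry over. Pictures are saved under pics/ and viewed, and the job is handed in when it is done.

```bash
mkdir -p pics; ls; python3 - <<'E'
from cell import state, cams
import cv2,numpy as np
s=state()
for k,v in s.items(): print(k,np.round(v,4))
for n in ("top","side"):
    d=cams.get_image(n); np.savez(n+"0.npz",**d)
    cv2.imwrite(f"pics/{n}0.png",cv2.resize(d["img"][:,:,::-1],(800,600),interpolation=cv2.INTER_CUBIC))
    print(n,d["intrinsics"],d["R"],d["t"],-d["R"].T@d["t"])
E
```

```text
pics
time_s 0.0
joints [-1.3034  0.3537  1.6341 -0.      1.1552 -0.0024]
joint_vel [-0.0007  0.0006  0.0004 -0.0005 -0.0008  0.0024]
joint_efforts [-2.10000e-03 -5.93857e+01 -3.34217e+01  6.96000e-02  2.36000e-02
 -1.00000e-04]
position [ 0.1664 -0.6019  0.2139]
orientation [-2.4994e+00  1.9020e+00  1.8000e-03]
ft_force [-1.0782 -1.0782  0.4789]
torque [0.0521 0.0275 0.055 ]
opening 0.0919
top [[415.09335947   0.         252.94528281]
 [  0.         415.09335947 194.92542672]
 [  0.           0.           1.        ]] [[ 0.01127418 -0.99993121  0.00323526]
 [-0.98764929 -0.01164124 -0.15624777]
 [ 0.15627468 -0.00143374 -0.98771259]] [-0.00622127  0.51642748  1.3110478 ] [0.3052358  0.00167071 1.37564919]
side [[470.98798693   0.         254.20601021]
 [  0.         470.98798693 187.65198967]
 [  0.           0.           1.        ]] [[-0.81165469 -0.58411855  0.0047095 ]
 [-0.41752308  0.57448785 -0.70401576]
 [ 0.40852311 -0.57338402 -0.71016874]] [0.40196038 0.32150711 0.95077619] [0.07207562 0.59525046 0.89966456]
```

View pics/top0.png

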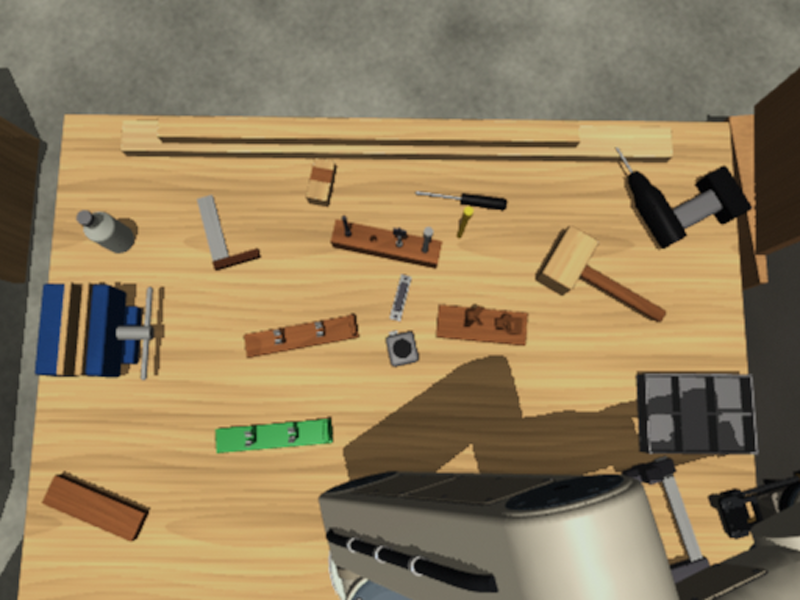

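View pics/side0.png

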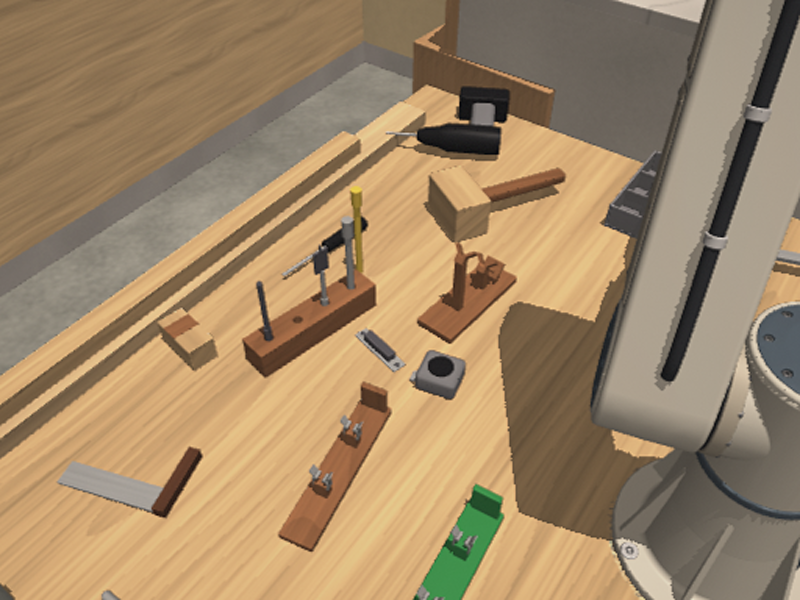

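The drift (grey with a thick head) stands in the rail's right-hand hole, at top-view pixel (427,237), with the yellow look-alike just behind it. The brown holder is at (300,335) with its guard on the right, and the V-rest is at (482,325). Next I'll zoom in and measure.

```bash
cat > h.py <<'E'
import numpy as np,cv2
def load(n): return dict(np.load(n))
def cloud(d):
    K=d["intrinsics"];z=d["range_z"]
    v,u=np.mgrid[:z.shape[0],:z.shape[1]]
    P=np.stack([(u-K[0,2])/K[0,0]*z,(v-K[1,2])/K[1,1]*z,z],-1)
    W=(P-d["t"])@d["R"]; W[z==0]=np.nan
    return W
def ray(d,u,v,h):
    K=d["intrinsics"];c=-d["R"].T@d["t"]
    r=d["R"].T@np.array([(u-K[0,2])/K[0,0],(v-K[1,2])/K[1,1],1])
    return c+r*(h-c[2])/r[2]
def proj(d,X):
    p=(d["R"]@np.asarray(X).T).T+d["t"]; q=p@d["intrinsics"].T
    return q[...,:2]/q[...,2:]
E
python3 - <<'E'
from h import *
t=load("top0.npz");s=load("side0.npz")
def crop(d,x0,y0,x1,y1,n,f):
    cv2.imwrite("pics/"+n,cv2.resize(d["img"][y0:y1,x0:x1,::-1],None,fx=f,fy=f,interpolation=cv2.INTER_CUBIC))
crop(t,150,125,345,235,"t1.png",4)
crop(s,150,110,340,250,"s1.png",4)
for n,d in(("t",t),("s",s)):
    W=cloud(d); b=W[...,2]
    m=np.abs(b)<0.01
    print(n,"bench z",np.nanmedian(b[m]))
E
```

```text
t bench z 0.0011136258948055513
s bench z 0.00032531132334229803
```

View pics/t1.png

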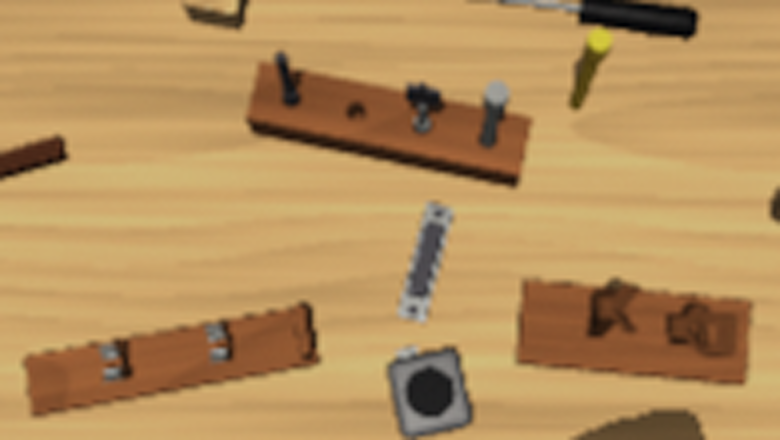

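View pics/s1.png

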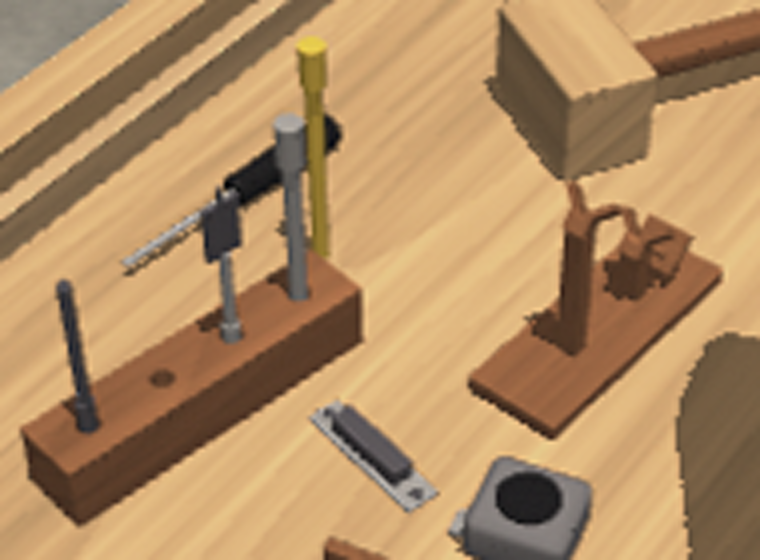

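```bash
python3 - <<'E'
from h import *
t=load("top0.npz")
hsv=cv2.cvtColor(t["img"],cv2.COLOR_RGB2HSV)
W=cloud(t);z=W[...,2]
def rect(P): 
    r=cv2.minAreaRect((P*1000).astype(np.float32)); return r,np.round(cv2.boxPoints(r),1)
x,y=W[...,0],W[...,1]
hh,ss,vv=[hsv[...,i].astype(int) for i in range(3)]
brown=((hh<14)&(ss>110)&(vv<190)).astype(np.uint8)
n,l,st,c=cv2.connectedComponentsWithStats(brown,connectivity=4)
for i in range(1,n):
    if st[i,4]<400: continue
    m=l==i; print(i,st[i],c[i].round(1),"z pcts",np.nanpercentile(z[m],[5,25,50,75,95]).round(4),np.nanmean(x[m]).round(3),np.nanmean(y[m]).round(3))
np.save("lab.npy",l)
E
```

```text
23 [ 212  141   70   30 1072] [246.2 155.9] z pcts [0.0183 0.0476 0.0502 0.0524 0.0556] 0.645 0.024
36 [372 170  54  35 480] [398.3 187.9] z pcts [0.0423 0.0487 0.051  0.0532 0.0559] 0.544 -0.472
40 [ 280  196   57   25 1156] [308.  207.6] z pcts [0.0103 0.0135 0.016  0.0198 0.1265] 0.478 -0.181
41 [157 201  72  28 959] [192.3 214.8] z pcts [0.0082 0.0113 0.0134 0.0153 0.0431] 0.452 0.199
42 [  28  304   67   42 1348] [ 60.7 324.4] z pcts [0.0203 0.0287 0.0307 0.0328 0.0358] 0.102 0.596
```

```bash
python3 - <<'E'
from h import *
t=load("top0.npz");s=load("side0.npz")
l=np.load("lab.npy")
W=cloud(t);z=W[...,2]
def fit(i,h,zr,off=0):
    m=(l==i)&(z>zr[0])&(z<zr[1]); m=cv2.morphologyEx(m.astype(np.uint8),cv2.MORPH_CLOSE,np.ones((5,5)))
    c=max(cv2.findContours(m,cv2.RETR_EXTERNAL,cv2.CHAIN_APPROX_NONE)[0],key=cv2.contourArea)[:,0]
    P=np.array([ray(t,u,v,h)[:2] for u,v in c])
    r=cv2.minAreaRect((P*1000).astype(np.float32)); print(i,r); print(cv2.boxPoints(r).round(1).tolist())
fit(23,.05,(.04,.062))
fit(40,.014,(.004,.024))
fit(41,.012,(.004,.024))
# side view: brown
S=cloud(s); hsv=cv2.cvtColor(s["img"],cv2.COLOR_RGB2HSV); hh,ss,vv=[hsv[...,i].astype(int) for i in range(3)]
b=((hh<14)&(ss>110)&(vv<190)).astype(np.uint8)
n,L,st,c=cv2.connectedComponentsWithStats(b,connectivity=4)
for i in range(1,n):
    if st[i,4]<600: continue
    m=L==i; print(i,st[i],np.nanmedian(S[m],0).round(3),np.nanpercentile(S[m][:,2],[5,50,95]).round(4))
np.save("labs.npy",L)
# high points
for nm,C in(("t",W),("s",S)):
    m=(C[...,2]>.06)&(C[...,2]<.24)&(C[...,0]>.35)&(C[...,0]<.72)&(np.abs(C[...,1])<.3)
    n,L2,st,c=cv2.connectedComponentsWithStats(m.astype(np.uint8))
    for i in range(1,n):
        if st[i,4]>=4:
            q=C[L2==i]; print(nm,c[i].round(1),st[i,4],"mean",q.mean(0).round(3),"min",q.min(0).round(3),"max",q.max(0).round(3))
E
```

```text
23 ((648.9490356445312, 21.78498077392578), (226.56887817382812, 50.142311096191406), 78.57514953613281)
[[601.9000244140625, -84.30000305175781], [651.0999755859375, -94.19999694824219], [696.0, 127.9000015258789], [646.7999877929688, 137.8000030517578]]
40 ((481.1667785644531, -182.815673828125), (186.78648376464844, 69.81779479980469), 85.44390106201172)
[[438.8999938964844, -273.1000061035156], [508.5, -278.70001220703125], [523.4000244140625, -92.5], [453.79998779296875, -86.9000015258789]]
41 ((453.091796875, 198.7557373046875), (48.060791015625, 236.74449157714844), 11.288473129272461)
[[406.3999938964844, 310.1000061035156], [452.70001220703125, 78.0], [499.79998779296875, 87.4000015258789], [453.5, 319.5]]
19 [ 267  155   63   65 1702] [ 0.475 -0.155  0.015] [0.0094 0.0152 0.1174]
20 [ 155  173   85   68 2277] [0.639 0.039 0.048] [0.0073 0.0476 0.0523]
24 [ 179  245   71  108 2324] [0.449 0.205 0.013] [0.0095 0.0127 0.0419]
t [297.5 138.3] 70 mean [ 0.676 -0.134  0.149] min [ 0.67  -0.144  0.068] max [ 0.685 -0.127  0.187]
t [220.6 143.6] 38 mean [0.665 0.103 0.118] min [0.6
[... 875 characters left out ...]
0.3    0.062] max [ 0.582 -0.298  0.071]
s [298.4 170.1] 309 mean [ 0.48  -0.167  0.098] min [ 0.458 -0.235  0.06 ] max [ 0.501 -0.142  0.142]
s [205.6 170.9] 206 mean [ 0.643 -0.005  0.127] min [ 0.636 -0.02   0.06 ] max [0.649 0.007 0.173]
s [168.6 197.1] 140 mean [0.663 0.103 0.116] min [0.659 0.096 0.062] max [0.669 0.108 0.169]
s [219.6 267.8] 14 mean [0.473 0.159 0.063] min [0.469 0.153 0.06 ] max [0.475 0.164 0.066]
s [230.4 271.4] 7 mean [0.448 0.153 0.063] min [0.446 0.149 0.061] max [0.449 0.157 0.065]
s [199.4 299.5] 11 mean [0.457 0.243 0.063] min [0.455 0.237 0.061] max [0.46  0.249 0.065]
s [211.5 303.7] 6 mean [0.431 0.237 0.063] min [0.429 0.232 0.063] max [0.433 0.243 0.065]
```

```bash
python3 - <<'E'
from h import *
t=load("top0.npz");s=load("side0.npz")
for nm,d in(("t",t),("s",s)):
    C=cloud(d).reshape(-1,3)
    q=C[(C[:,0]>.43)&(C[:,0]<.53)&(C[:,1]>-.285)&(C[:,1]<-.08)&(C[:,2]>.025)]
    for lo,hi in((.13,.16),(.12,.13),(.1,.12),(.07,.09),(.06,.07),(.05,.06),(.04,.05),(.025,.04)):
        k=q[(q[:,2]>lo)&(q[:,2]<=hi)]
        for sel in(k[k[:,1]>-.19],k[k[:,1]<=-.19]):
            if len(sel): print(nm,lo,len(sel),"x",sel[:,0].min().round(3),sel[:,0].mean().round(3),sel[:,0].max().round(3),"y",sel[:,1].min().round(3),sel[:,1].mean().round(3),sel[:,1].max().round(3))
s0=cv2.resize(s["img"][150:225,260:340,::-1],None,fx=9,fy=7.5,interpolation=cv2.INTER_CUBIC);cv2.imwrite("pics/s2.png",cv2.resize(s0,(640,600)))
cv2.imwrite("pics/t2.png",cv2.resize(t["img"][185:230,270:345,::-1],None,fx=10,fy=10,interpolation=cv2.INTER_CUBIC))
E
```

```text
t 0.13 48 x 0.466 0.484 0.502 y -0.167 -0.157 -0.148
t 0.12 24 x 0.476 0.485 0.495 y -0.165 -0.148 -0.14
t 0.1 5 x 0.476 0.479 0.487 y -0.16 -0.152 -0.146
t 0.07 5 x 0.477 0.477 0.477 y -0.155 -0.149 -0.143
t 0.07 24 x 0.46 0.479 0.498 y -0.233 -0.224 -0.213
t 0.06 4 x 0.476 0.482 0.488 y -0.154 -0.146 -0.144
t 0.06 28 x 0.463 0.479 0.492 y -0.233 -0.219 -0.208
t 0.05 2 x 0.476 0.484 0.492 y -0.151 -0.148 -0.145
t 0.05 21 x 0.466 0.479 0.491 y -0.258 -0.225 -0.205
t 0.04 6 x 0.477 0.481 0.488 y -0.149 -0.145 -0.143
t 0.04 44 x 0.459 0.476 0.493 y -0.26 -0.252 -0.241
t 0.025 4 x 0.477 0.481 0.493 y -0.155 -0.15 -0.144
t 0.025 45 x 0.461 0.478 0.494 y -0.251 -0.24 -0.209
s 0.13 57 x 0.464 0.482 0.501 y -0.171 -0.158 -0.147
s 0.12 41 x 0.465 0.481 0.491 y -0.168 -0.15 -0.142
s 0.1 46 x 0.474 0.481 0.494 y -0.156 -0.148 -0.143
s 0.07 47 x 0.474 0.481 0.492 y -0.159 -0.148 -0.144
s 0.07 16 x 0.458 0.474 0.492 y -0.234 -0.224 -0.213
s 0.06 22 x 0.474 0.481 0.492 y -0.156 -0.148 -0.144
s 0.06 55 x 0.458 0.476 0.491 y -0.235 -0.22 -0.207
s 0.05 20 x 0.474 0.479 0.49 y -0.158 -0.148 -0.144
s 0.05 21 x 0.465 0.474 0.482 y -0.23 -0.215 -0.205
s 0.04 25 x 0.475 0.48 0.489 y -0.159 -0.148 -0.144
s 0.04 65 x 0.457 0.473 0.492 y -0.262 -0.241 -0.209
s 0.025 30 x 0.474 0.482 0.492 y -0.155 -0.148 -0.144
s 0.025 78 x 0.457 0.47 0.492 y -0.257 -0.234 -0.209
```

View pics/s2.png

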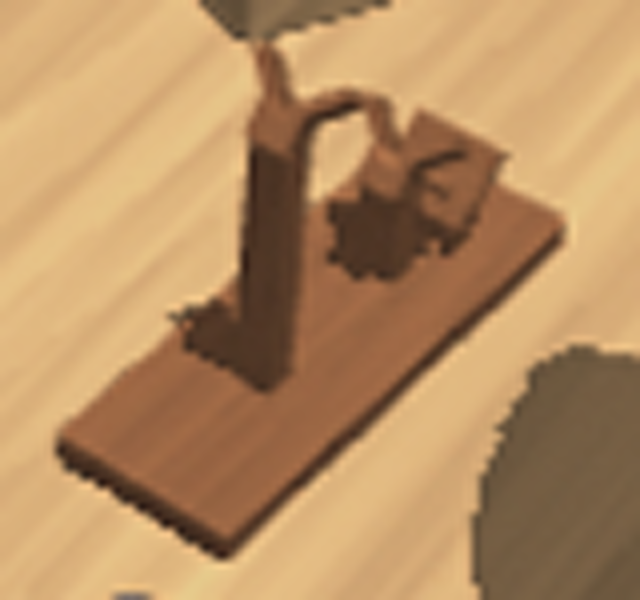

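View pics/t2.png

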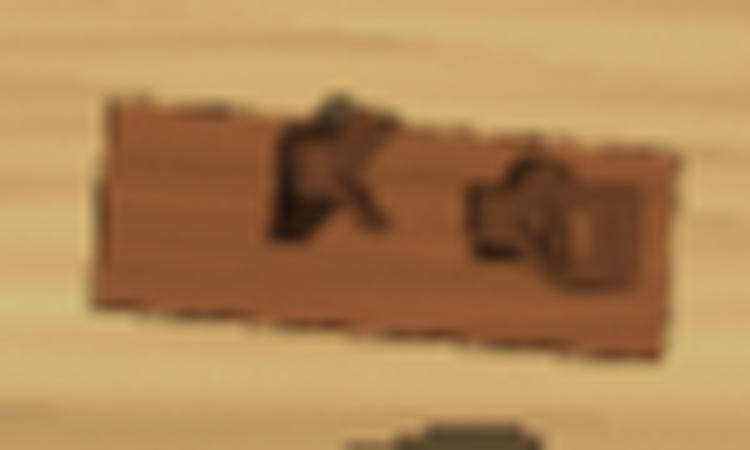

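The side view shows the V-rest's tall V post on the +y side, with the low V and stop on the -y side, so the groove rises towards +y. I'll build the frames and compute the first moves.

```bash
cat >> h.py <<'E'
from scipy.spatial.transform import Rotation as Ro
def un(a): a=np.array(a,float); return a/np.linalg.norm(a)
gh=un([.079,.997,0]); up=np.array([0,0,1.])
GO=np.array([.4757,-.2495,.042]); gy=un(gh+up); gz=un(up-gh); gx=np.cross(gy,gz)
HS=np.array([.453,.199,.046]); hy=un([-.196,.981,0]); hx=np.cross(hy,up)
def frame(x,z): return np.stack([x,np.cross(z,x),z],1)
R_down=frame(gx,-up); R_g1=frame(gx,-gy); R_g2=frame(gx,-gz); R_h=frame(hx,-up)
def delta(R,grasp):
    from cell import state
    s=state(); Rc=Ro.from_rotvec(s["orientation"]).as_matrix()
    T=np.asarray(grasp)+R[:,2]*.019
    print("turn",Ro.from_matrix(Rc.T@R).as_rotvec().round(4).tolist(),"shift",(Rc.T@(T-s["position"])).round(4).tolist(),"| F",s["ft_force"].round(1),"t",s["time_s"],"tcp",np.round(s["position"],4),"open",round(float(s["opening"]),4),"grasp",(s["position"]-Rc[:,2]*.019).round(4))
def axis_fit(P):
    c=P.mean(0); u,w,v=np.linalg.svd(P-c); return c,v[0]
E
python3 - <<'E'
from h import *
for n in("top0","side0"):
    d=load(n+".npz"); C=cloud(d).reshape(-1,3); I=d["img"].reshape(-1,3).astype(int)
    near=(np.hypot(C[:,0]-.632,C[:,1]+.058)<.02)&(np.abs(I[:,0]-I[:,2])<25)
    for lo,hi in((.06,.1),(.1,.155),(.16,.183),(.183,.2)):
        q=C[near&(C[:,2]>lo)&(C[:,2]<hi)]; print(n,lo,len(q),q.mean(0).round(4),q.min(0).round(3),q.max(0).round(3))
delta(R_down,[.632,-.059,.275])
E
```

```text
top0 0.06 9 [ 0.6307 -0.0589  0.0802] [ 0.63  -0.064  0.064] [ 0.633 -0.054  0.095]
top0 0.1 11 [ 0.6304 -0.0589  0.125 ] [ 0.63  -0.063  0.105] [ 0.632 -0.055  0.147]
top0 0.16 6 [ 0.6272 -0.0589  0.1737] [ 0.626 -0.064  0.167] [ 0.629 -0.055  0.182]
top0 0.183 22 [ 0.6325 -0.06    0.1909] [ 0.626 -0.066  0.185] [ 0.64  -0.054  0.195]
side0 0.06 46 [ 0.6313 -0.0564  0.0796] [ 0.625 -0.061  0.06 ] [ 0.638 -0.052  0.097]
side0 0.1 67 [ 0.6311 -0.0564  0.1279] [ 0.625 -0.063  0.101] [ 0.639 -0.052  0.155]
side0 0.16 51 [ 0.6295 -0.0551  0.172 ] [ 0.624 -0.065  0.16 ] [ 0.639 -0.05   0.183]
side0 0.183 37 [ 0.6313 -0.0574  0.1889] [ 0.624 -0.067  0.183] [ 0.64  -0.052  0.193]
turn [-0.0008, 0.001, -1.2219] shift [-0.3993, -0.5934, -0.0415] | F [ 0.1  0.7 -0.3] t 0.1 tcp [ 0.1665 -0.602   0.214 ] open 0.0916 grasp [ 0.1665 -0.602   0.233 ]
```

```bash
python3 -m jog '[[[0,0,-0.17],[-0.03,-0.05,-0.041],0],[[0,0,-0.35],[-0.07,-0.1,-0.041],0],[[0,0,-0.52],[-0.105,-0.155,-0.041],0],[[0,0,-0.7],[-0.14,-0.21,-0.041],0],[[0,0,-0.87],[-0.18,-0.265,-0.041],0],[[0,0,-1.05],[-0.215,-0.32,-0.041],0],[[0,0,-1.22],[-0.25,-0.37,-0.041],0],[[0,0,-1.222],[-0.285,-0.425,-0.041],0]]'
python3 -c "
from h import *
delta(R_down,[.634,-.0595,.275])"
```

```text
time_s: 1.1
position: [0.4855, -0.2302, 0.2555]
orientation: [3.139, -0.12, -0.0]
ft_force: [0.7, -1.3, 1.0]
opening: 0.0921
turn [0.0001, 0.0, 0.0026] shift [0.135, -0.1816, -0.0005] | F [ 0.7 -1.3  1. ] t 1.1 tcp [ 0.4855 -0.2302  0.2555] open 0.0921 grasp [ 0.4855 -0.2302  0.2745]
```

```bash
python3 -m jog '[[[0,0,0],[0.034,-0.046,0],40],[[0,0,0],[0.068,-0.092,0],60],[[0,0,0],[0.101,-0.138,0],60],[[0,0,0],[0.135,-0.182,0],60],[[0,0,0],[0.135,-0.182,0],60],[[0,0,0],[0.135,-0.182,0],60]]'
python3 - <<'E'
from h import *
delta(R_down,[.634,-.0595,.175])
from cell import cams
for n in("top","side"):
    d=cams.get_image(n);np.savez(n+"1.npz",**d)
    c=proj(d,np.array([.634,-.0595,.18])).round().astype(int); x0,y0=np.clip(c-50,0,[411,283])
    cv2.imwrite(f"pics/{n}1.png",cv2.resize(d["img"][y0:y0+100,x0:x0+100,::-1],(500,500),interpolation=cv2.INTER_CUBIC))
a=cv2.imread("pics/top1.png");b=cv2.imread("pics/side1.png");cv2.imwrite("pics/p1.png",cv2.resize(np.hstack([a,b]),(800,400)))
E
```

```text
time_s: 1.85
position: [0.6329, -0.0614, 0.255]
orientation: [3.139, -0.123, -0.002]
ft_force: [-0.1, 0.2, 0.0]
opening: 0.0704
turn [0.0004, 0.0014, 0.0007] shift [0.0011, -0.002, 0.099] | F [-0.1  0.2  0. ] t 1.85 tcp [ 0.6329 -0.0614  0.255 ] open 0.0704 grasp [ 0.6329 -0.0614  0.274 ]
```

View pics/p1.png

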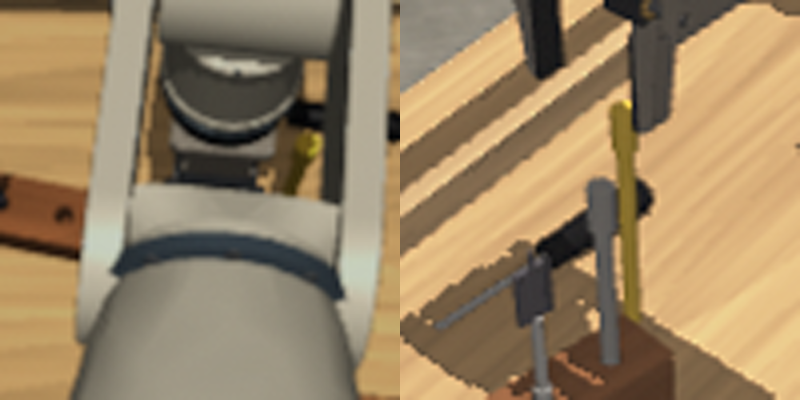

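The side view shows the fingers centred above the drift's head (600,185), with the yellow one clear. I'll descend and close.

```bash
python3 -m jog '[[[0,0,0],[0.001,-0.002,0.05],60],[[0,0,0],[0.001,-0.002,0.099],60],[[0,0,0],[0.001,-0.002,0.099],60],[[0,0,0],[0.001,-0.002,0.099],255],[[0,0,0],[0.001,-0.002,0.099],255],[[0,0,0],[0.001,-0.002,0.099],255],[[0,0,0],[0.001,-0.002,0.099],255],[[0,0,0],[0.001,-0.002,0.099],255]]' 50
python3 -c "
from h import *
delta(R_down,[.634,-.0595,.175])"
```

```text
time_s: 2.95
position: [0.6348, -0.0593, 0.1569]
orientation: [-3.139, 0.124, -0.001]
ft_force: [-0.9, -1.0, 0.3]
opening: 0.0224
turn [-0.0, -0.0003, 0.0002] shift [-0.0008, 0.0003, 0.0009] | F [-0.9 -1.   0.3] t 2.95 tcp [ 0.6348 -0.0593  0.1569] open 0.0224 grasp [ 0.6348 -0.0593  0.1759]
```

```bash
python3 -m jog '[[[0,0,0],[0,0,0],255],[[0,0,0],[0,0,0],255],[[0,0,0],[0,0,0],255]]' 50
python3 -c "
from h import *
delta(R_down,[.634,-.0595,.275])"
```

```text
time_s: 3.32
position: [0.6347, -0.0593, 0.1567]
orientation: [-3.139, 0.124, 0.0]
ft_force: [-0.5, 0.1, 1.7]
opening: 0.0167
turn [-0.0, 0.0, 0.0001] shift [-0.0007, 0.0003, -0.0993] | F [-0.5  0.1  1.7] t 3.325 tcp [ 0.6347 -0.0593  0.1567] open 0.0167 grasp [ 0.6347 -0.0593  0.1757]
```

```bash
python3 -m jog '[[[0,0,0],[0,0,-0.015],255],[[0,0,0],[0,0,-0.035],255],[[0,0,0],[0,0,-0.06],255],[[0,0,0],[0,0,-0.09],255],[[0,0,0],[0,0,-0.12],255],[[0,0,0],[0,0,-0.12],255]]'
python3 - <<'E'
from h import *
delta(R_g1,GO+.169*gy+.06*gz)
from cell import cams
d=cams.get_image("side");np.savez("side2.npz",**d)
cv2.imwrite("pics/side2.png",cv2.resize(d["img"][:260,120:460,::-1],(785,600)))
E
```

```text
time_s: 4.08
position: [0.6361, -0.0595, 0.2795]
orientation: [3.139, -0.124, 0.008]
ft_force: [-0.0, -0.1, -2.7]
opening: 0.0171
turn [-0.7853, -0.0047, -0.0019] shift [-0.1454, 0.1385, 0.0883] | F [-0.  -0.1 -2.7] t 4.075 tcp [ 0.6361 -0.0595  0.2795] open 0.0171 grasp [ 0.636  -0.0595  0.2985]
```

View pics/side2.png

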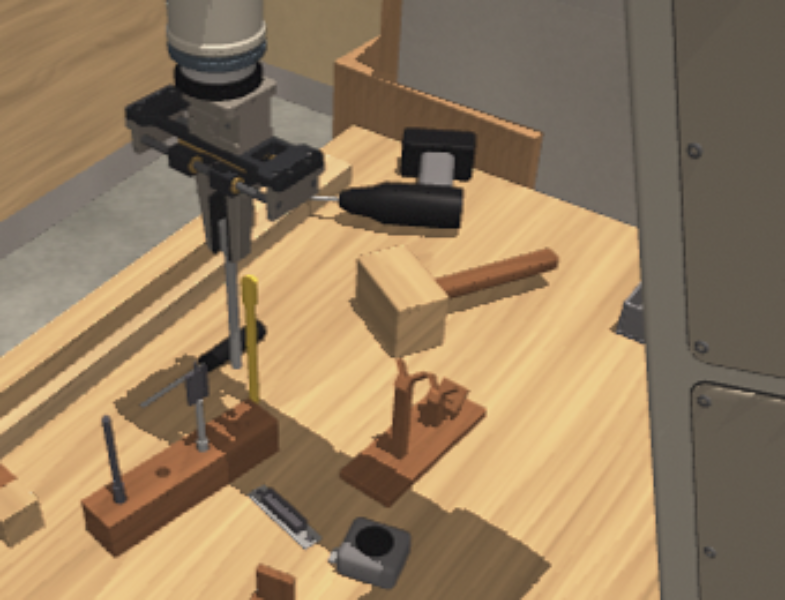

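```bash
python3 -m jog '[[[-0.12,0,0],[-0.03,0,0],255],[[-0.26,0,0],[-0.065,0,0],255],[[-0.41,0,0],[-0.1,0.02,0],255],[[-0.56,0,0],[-0.13,0.05,0],255],[[-0.7,-0.003,0],[-0.145,0.08,0],255],[[-0.785,-0.004,-0.002],[-0.145,0.11,0],255],[[-0.785,-0.004,-0.002],[-0.145,0.125,0],255],[[-0.785,-0.004,-0.002],[-0.145,0.125,0],255]]'
python3 - <<'E'
from h import *
delta(R_g1,GO+.169*gy+.06*gz)
from cell import cams
d=cams.get_image("side");np.savez("side3.npz",**d)
cv2.imwrite("pics/side3.png",cv2.resize(d["img"][:260,120:460,::-1],(785,600)))
E
```

```text
time_s: 5.12
position: [0.48, -0.1729, 0.276]
orientation: [2.357, -0.092, -0.045]
ft_force: [0.8, -0.6, -1.6]
opening: 0.0166
turn [-0.0025, 0.0042, 0.0028] shift [0.0022, -0.0511, 0.0698] | F [ 0.8 -0.6 -1.6] t 5.125 tcp [ 0.48   -0.1729  0.276 ] open 0.0166 grasp [ 0.4811 -0.1596  0.2895]
```

View pics/side3.png

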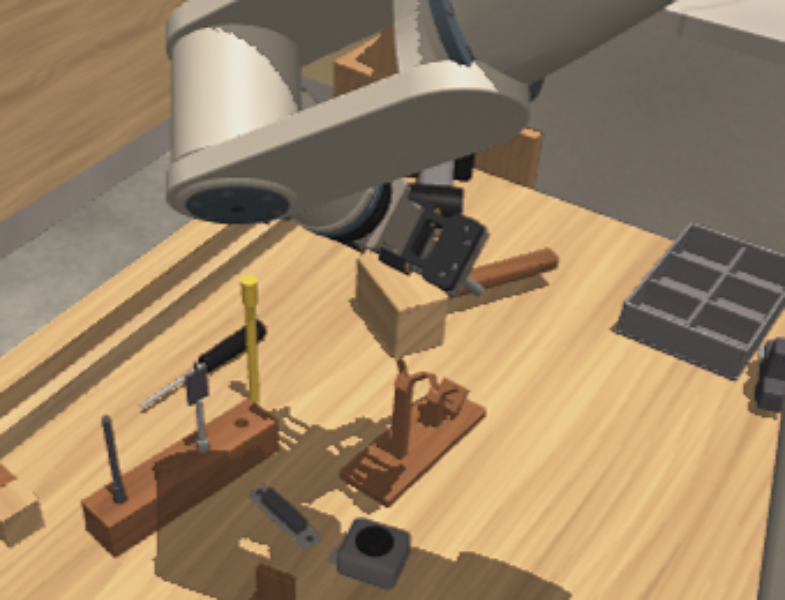

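```bash
python3 -m jog '[[[-0.002,0.004,0.003],[0.002,0,0.03],255],[[-0.002,0.004,0.003],[0.002,-0.02,0.07],255],[[-0.002,0.004,0.003],[0.002,-0.05,0.07],255],[[-0.002,0.004,0.003],[0.002,-0.05,0.07],255]]'
python3 - <<'E'
from h import *
delta(R_g1,GO+.169*gy+.0*gz)
from cell import cams
for n in("side","top"):
    d=cams.get_image(n);np.savez(n+"4.npz",**d)
    cv2.imwrite(f"pics/{n}4.png",cv2.resize(d["img"][130:260,230:390,::-1],(720,585),interpolation=cv2.INTER_CUBIC))
E
```

```text
time_s: 5.68
position: [0.4808, -0.1859, 0.1907]
orientation: [2.354, -0.091, -0.039]
ft_force: [-0.1, -0.0, -2.1]
opening: 0.017
turn [0.0004, -0.0003, 0.0017] shift [0.0, -0.0601, 0.0002] | F [-0.1 -0.  -2.1] t 5.675 tcp [ 0.4808 -0.1859  0.1907] open 0.017 grasp [ 0.4819 -0.1725  0.2041]
```

View pics/side4.png

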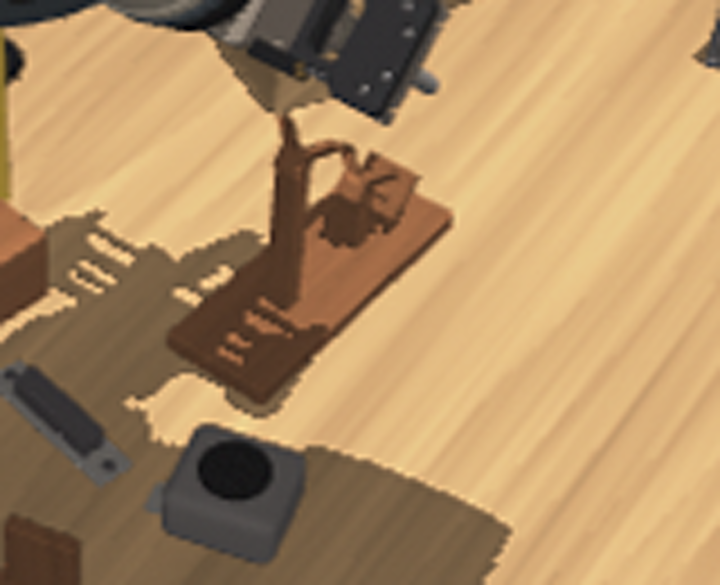

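View pics/top4.png

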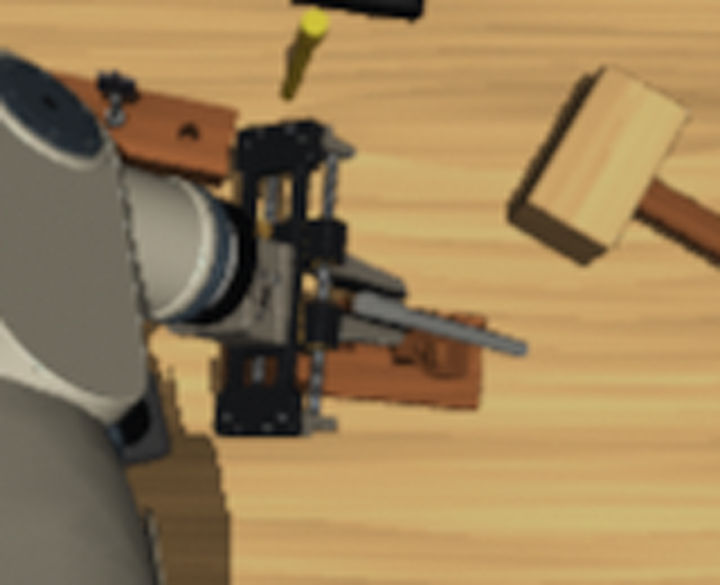

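```bash
python3 - <<'E'
from h import *
d=load("top4.npz");C=cloud(d)
hsv=cv2.cvtColor(d["img"],cv2.COLOR_RGB2HSV)
q=(C-GO)@np.stack([gx,gy,gz],1)
m=(q[...,1]>-.06)&(q[...,1]<.2)&(abs(q[...,0])<.06)&(q[...,2]>.025)&(q[...,2]<.12)&(hsv[...,1]<60)
for a in np.arange(-.06,.2,.02):
    k=q[m&(q[...,1]>=a)&(q[...,1]<a+.02)]
    if len(k): print(a.round(2),len(k),np.median(k,0).round(4),k[:,0].min().round(3),k[:,0].max().round(3))
E
```

```text
0.0 7 [-0.0007  0.0113  0.065 ] -0.003 0.003
0.02 10 [0.0001 0.0313 0.0665] -0.003 0.003
0.04 10 [0.0002 0.0484 0.0662] -0.003 0.005
0.06 16 [-0.0002  0.0726  0.0659] -0.004 0.005
0.08 12 [-0.0003  0.091   0.0657] -0.004 0.005
0.1 14 [0.0004 0.1114 0.0668] -0.004 0.005
0.12 15 [1.00e-04 1.32e-01 6.66e-02] -0.004 0.005
0.14 24 [-0.0005  0.1559  0.0675] -0.017 0.021
0.16 57 [-1.000e-04  1.701e-01  6.950e-02] -0.019 0.02
0.18 81 [-0.      0.1871  0.0691] -0.023 0.023
```

The top view shows the held drift parallel to the groove, centred in x and 60 mm above its seat. I'll lower it.

```bash
python3 -m jog '[[[0,0,0],[0,-0.02,0],255],[[0,0,0],[0,-0.04,0],255],[[0,0,0],[0,-0.052,0],255],[[0,0,0],[0,-0.056,0],255],[[0,0,0],[0,-0.056,0],255]]'; python3 -m jog '[[[0,0,0],[0,-0.001,0],255],[[0,0,0],[0,-0.002,0],255],[[0,0,0],[0,-0.002,0],255]]'
python3 -c "
from h import *
delta(R_g1,GO+.169*gy)"
```

```text
time_s: 6.4
position: [0.484, -0.1471, 0.1519]
orientation: [2.353, -0.091, -0.038]
ft_force: [-0.7, 0.1, -2.2]
opening: 0.0169
time_s: 6.78
position: [0.4841, -0.146, 0.1508]
orientation: [2.353, -0.092, -0.037]
ft_force: [-0.2, -0.1, -2.2]
opening: 0.0167
turn [0.0015, -0.0012, 0.0] shift [-0.0002, -0.0035, 0.0003] | F [-0.2 -0.1 -2.2] t 6.775 tcp [ 0.4841 -0.146   0.1508] open 0.0167 grasp [ 0.4851 -0.1326  0.1642]
```

```bash
for i in 1 2; do python3 -m jog '[[[0,0,0],[0,-0.001,0],255],[[0,0,0],[0,-0.001,0],255]]' | grep -E "posi|force"; done
python3 -c "
from h import *
delta(R_g1,GO+.169*gy)"
```

```text
position: [0.4841, -0.1452, 0.1499]
ft_force: [-0.5, 0.4, -2.5]
position: [0.4841, -0.1445, 0.1492]
ft_force: [-0.5, -0.2, -1.9]
turn [0.0017, -0.0011, 0.0005] shift [-0.0001, -0.0013, 0.0003] | F [-0.5 -0.2 -1.9] t 7.275 tcp [ 0.4841 -0.1445  0.1492] open 0.0168 grasp [ 0.4852 -0.131   0.1626]
```

```bash
for i in 1 2; do python3 -m jog '[[[0,0,0],[0,-0.001,0],255],[[0,0,0],[0,-0.001,0],255]]' | grep -E "posi|force"; done
python3 -c "
from h import *
delta(R_g1,GO+.169*gy)"
```

```text
position: [0.484, -0.1439, 0.1486]
ft_force: [-1.0, -1.6, -0.8]
position: [0.4839, -0.1435, 0.1481]
ft_force: [-1.5, -2.6, 2.2]
turn [0.0029, -0.0005, 0.0005] shift [0.0002, 0.0002, 0.0003] | F [-1.5 -2.6  2.2] t 7.775 tcp [ 0.4839 -0.1435  0.1481] open 0.0171 grasp [ 0.485  -0.13    0.1615]
```

In contact at the expected place. Now I'll release it by opening only partway.

```bash
python3 -m jog '[[[0,0,0],[0,0,0],195],[[0,0,0],[0,0,0],185],[[0,0,0],[0,0,0],160],[[0,0,0],[0,0,0],120],[[0,0,0],[0,0,0],100],[[0,0,0],[0,0,0],100]]'
python3 - <<'E'
from h import *
from cell import cams
d=cams.get_image("top");np.savez("top5.npz",**d)
cv2.imwrite(f"pics/top5.png",cv2.resize(d["img"][130:260,230:390,::-1],(720,585),interpolation=cv2.INTER_CUBIC))
C=cloud(d)
hsv=cv2.cvtColor(d["img"],cv2.COLOR_RGB2HSV)
q=(C-GO)@np.stack([gx,gy,gz],1)
m=(q[...,1]>-.06)&(q[...,1]<.2)&(abs(q[...,0])<.015)&(q[...,2]>-.02)&(q[...,2]<.03)&(hsv[...,1]<60)
for a in np.arange(-.06,.2,.02):
    k=q[m&(q[...,1]>=a)&(q[...,1]<a+.02)]
    if len(k): print(a.round(2),len(k),np.median(k,0).round(4),k[:,0].min().round(3),k[:,0].max().round(3))
E
```

```text
time_s: 8.52
position: [0.4843, -0.1431, 0.1478]
orientation: [2.353, -0.092, -0.037]
ft_force: [0.9, -0.3, -0.6]
opening: 0.0559
0.0 13 [-0.0018  0.0125  0.005 ] -0.005 0.005
0.02 13 [-0.002   0.0318  0.0051] -0.005 0.004
0.04 12 [-0.0011  0.0512  0.0058] -0.005 0.004
0.06 11 [-0.0003  0.0667  0.0055] -0.005 0.003
0.08 13 [-0.0015  0.0901  0.006 ] -0.004 0.005
0.1 15 [0.0003 0.1122 0.0063] -0.005 0.004
0.12 14 [-0.0012  0.1303  0.0047] -0.005 0.004
0.14 17 [0.0003 0.1512 0.0082] -0.006 0.006
0.16 31 [-0.0012  0.173   0.0069] -0.007 0.009
0.18 12 [0.0009 0.1808 0.0037] -0.004 0.008
```

View pics/top5.png

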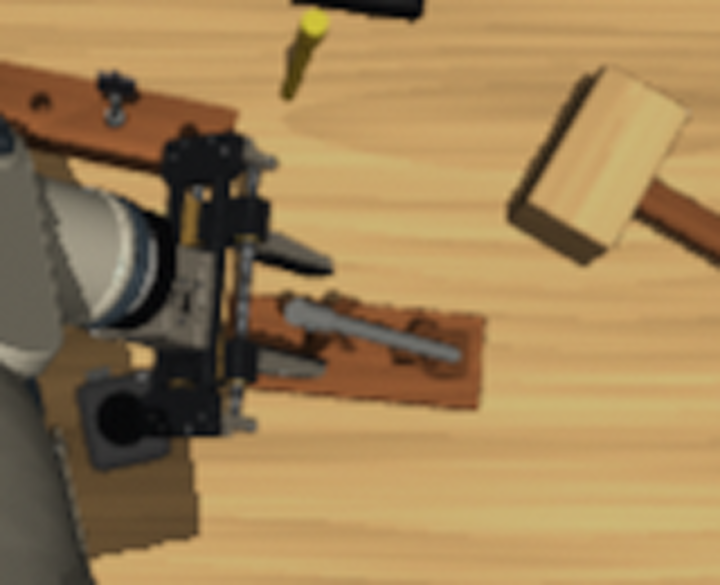

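Seated straight in both supports. I'll withdraw along the axis, then swing to the side approach.

```bash
python3 -m jog '[[[0,0,0],[0,0,-0.03],100],[[0,0,0],[0,0,-0.06],100],[[0,0,0],[0,0.05,-0.07],60],[[0,0,0],[0,0.1,-0.07],60],[[0.17,0,0],[0,0.13,-0.07],60],[[0.34,0,0],[0,0.15,-0.07],60],[[0.5,0,0],[0,0.16,-0.07],60],[[0.5,0,0],[0,0.16,-0.07],60]]'
python3 -c "
from h import *
from cell import state
print(np.round(state()['joints'],2))
delta(R_g2,GO+.087*gy+.1*gz)"
```

```text
time_s: 9.57
position: [0.4792, -0.209, 0.3125]
orientation: [2.852, -0.12, -0.011]
ft_force: [-0.3, -0.2, -0.7]
opening: 0.0703
[-0.22  0.08  1.8  -0.3   1.24 -0.04]
turn [1.0725, -0.0059, -0.0033] shift [-0.0008, -0.0081, 0.1558] | F [-0.3 -0.2 -0.7] t 9.575 tcp [ 0.4792 -0.209   0.3125] open 0.0703 grasp [ 0.4796 -0.2036  0.3308]
```

```bash
python3 -m jog '[[[0.18,0,0],[0,0,0],60],[[0.36,0,0],[0,0,0],60],[[0.54,0,0],[0,0,0.02],60],[[0.72,0,0],[0,0,0.05],60],[[0.9,-0.005,-0.003],[0,-0.004,0.08],60],[[1.072,-0.006,-0.003],[-0.001,-0.008,0.11],60],[[1.072,-0.006,-0.003],[-0.001,-0.008,0.155],60],[[1.072,-0.006,-0.003],[-0.001,-0.008,0.155],60]]'
python3 - <<'E'
from h import *
delta(R_g2,GO+.087*gy)
from cell import cams
for n in("side","top"):
    d=cams.get_image(n);np.savez(n+"6.npz",**d)
    cv2.imwrite(f"pics/{n}6.png",cv2.resize(d["img"][130:260,230:390,::-1],(720,585),interpolation=cv2.INTER_CUBIC))
E
```

```text
time_s: 10.58
position: [0.4734, -0.2399, 0.1557]
orientation: [-2.35, 0.092, -0.019]
ft_force: [0.0, -0.2, 1.3]
opening: 0.0705
turn [-0.004, 0.0147, -0.0056] shift [0.0044, 0.0004, 0.0927] | F [ 0.  -0.2  1.3] t 10.575 tcp [ 0.4734 -0.2399  0.1557] open 0.0705 grasp [ 0.4726 -0.2533  0.1691]
```

View pics/side6.png

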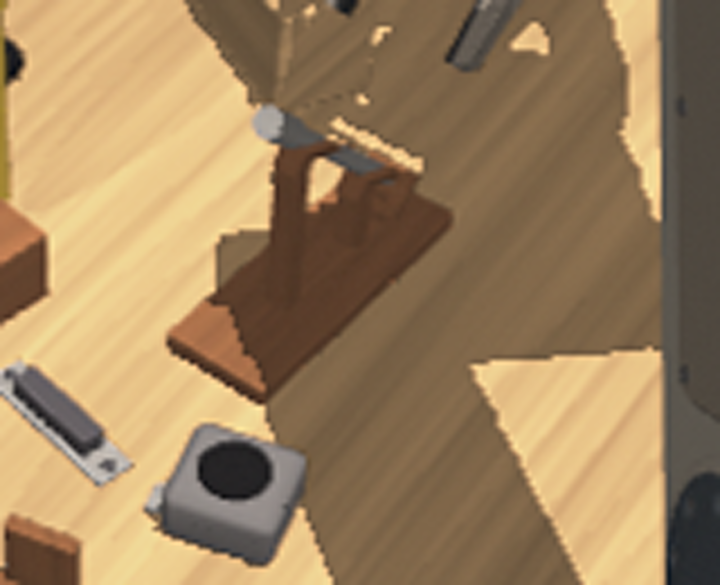

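View pics/top6.png

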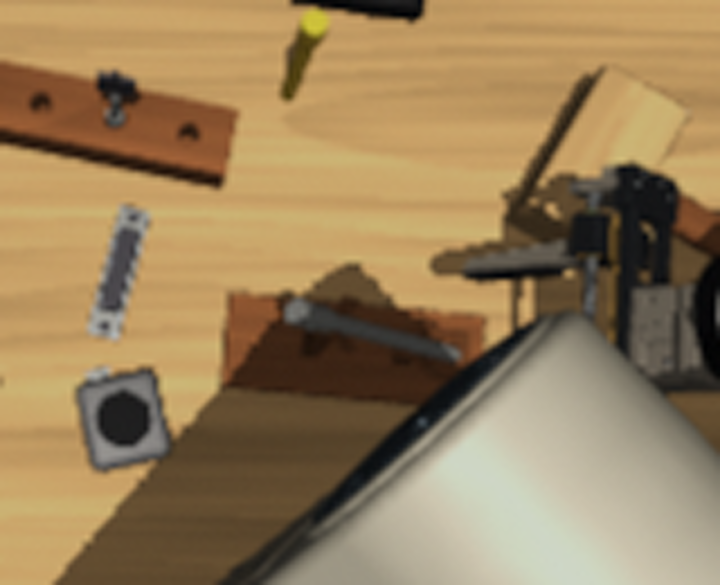

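The drift (side view, head at (268,123)) rests in the V and the jaws are backed off square to it. I'll correct the alignment and go in.

```bash
python3 -m jog '[[[-0.004,0.015,-0.006],[0.004,0,0],60],[[-0.004,0.015,-0.006],[0.004,0,0.03],60],[[-0.004,0.015,-0.006],[0.004,0,0.06],60],[[-0.004,0.015,-0.006],[0.004,0,0.06],60]]'
python3 -c "
from h import *
delta(R_g2,GO+.087*gy)"
```

```text
time_s: 11.18
position: [0.4823, -0.1986, 0.1181]
orientation: [-2.36, 0.087, -0.05]
ft_force: [-0.1, -0.9, 0.7]
opening: 0.0702
turn [0.0044, -0.0067, 0.0081] shift [-0.0029, 0.0029, 0.0365] | F [-0.1 -0.9  0.7] t 11.175 tcp [ 0.4823 -0.1986  0.1181] open 0.0702 grasp [ 0.4811 -0.2119  0.1316]
```

```bash
python3 -m jog '[[[0.004,-0.007,0.008],[-0.003,0.003,0.01],60],[[0.004,-0.007,0.008],[-0.003,0.003,0.036],60],[[0.004,-0.007,0.008],[-0.003,0.003,0.036],60],[[0.004,-0.007,0.008],[-0.003,0.003,0.036],60]]'
python3 -c "
from h import *
delta(R_g2,GO+.087*gy)"
```

```text
time_s: 11.68
position: [0.4821, -0.1778, 0.0902]
orientation: [-2.356, 0.095, -0.041]
ft_force: [-0.2, -0.3, 0.6]
opening: 0.0702
turn [0.0011, -0.0021, -0.0007] shift [-0.0007, -0.0021, 0.0022] | F [-0.2 -0.3  0.6] t 11.675 tcp [ 0.4821 -0.1778  0.0902] open 0.0702 grasp [ 0.481  -0.1912  0.1036]
```

```bash
python3 -m jog '[[[0,0,0],[-0.001,0,0.002],150],[[0,0,0],[-0.001,0,0.002],200],[[0,0,0],[-0.001,0,0.002],255],[[0,0,0],[-0.001,0,0.002],255],[[0,0,0],[-0.001,0,0.002],255],[[0,0,0],[-0.001,0,0.002],255],[[0,0,0],[-0.001,0,0.002],255]]' 50
python3 -m jog '[[[0,0,0],[0,0,-0.001],255],[[0,0,0],[0,0,-0.004],255],[[0,0,0],[0,0,-0.01],255],[[0,0,0],[0,0,-0.02],255],[[0,0,0],[0,0,-0.04],255],[[0,0,0],[0,0,-0.06],255],[[0,0,0],[0,0,-0.08],255],[[0,0,0],[0,0,-0.08],255]]'
python3 - <<'E'
from h import *
delta(R_h,HS+[0,0,.12])
from cell import cams,state
print(state()["joints"].round(2))
for n in("side","top"):
    d=cams.get_image(n);np.savez(n+"7.npz",**d)
    cv2.imwrite(f"pics/{n}7.png",cv2.resize(d["img"][80:260,200:420,::-1],(733,600),interpolation=cv2.INTER_CUBIC))
E
```

```text
time_s: 12.55
position: [0.481, -0.1754, 0.0881]
orientation: [-2.355, 0.095, -0.04]
ft_force: [2.1, 0.5, 0.3]
opening: 0.0107
time_s: 13.55
position: [0.4768, -0.2337, 0.1458]
orientation: [-2.357, 0.096, -0.043]
ft_force: [1.2, 0.9, -2.1]
opening: 0.0107
turn [-0.7775, -0.1115, -0.264] shift [-0.0592, -0.3052, 0.3019] | F [ 1.2  0.9 -2.1] t 13.55 tcp [ 0.4768 -0.2337  0.1458] open 0.0107 grasp [ 0.4756 -0.247   0.1593]
[-0.82  0.61  1.66  0.55  1.48 -0.96]
```

View pics/top7.png

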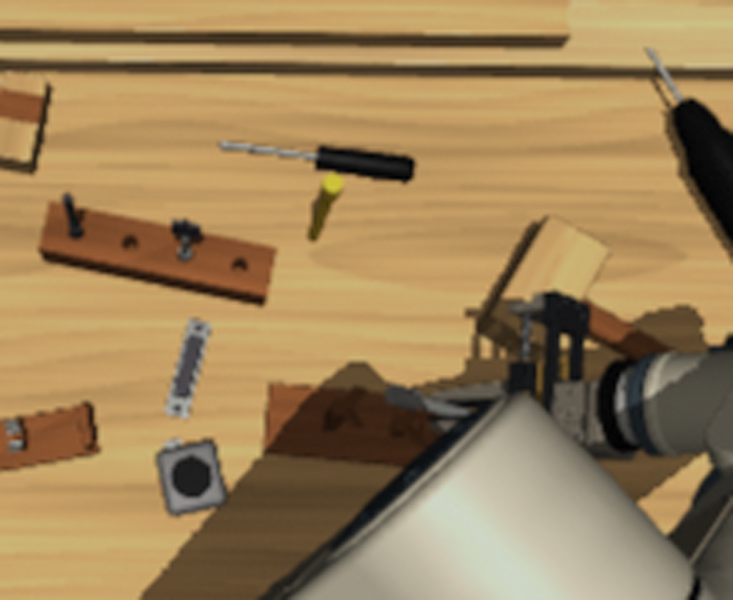

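View pics/side7.png

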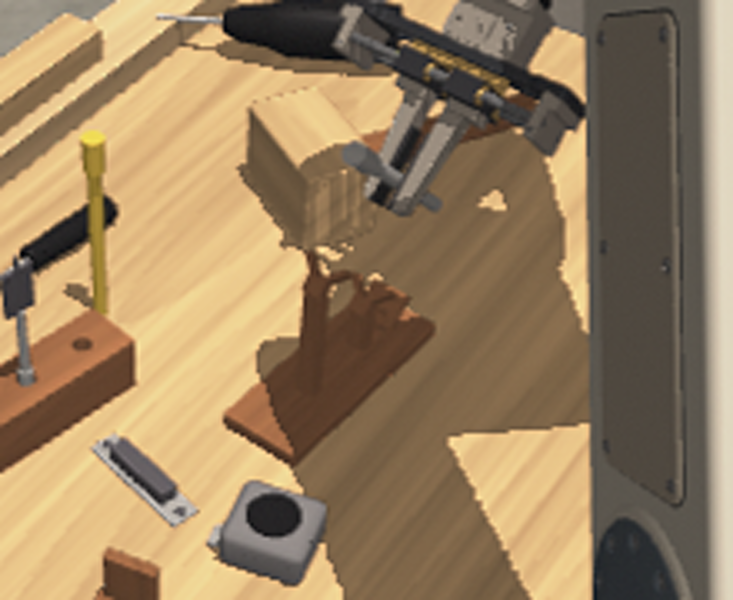

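```bash
python3 -m jog '[[[0,0,0],[0,-0.02,-0.02],255],[[-0.1,0,0],[0,-0.04,-0.04],255],[[-0.25,0,0],[0,-0.06,-0.06],255],[[-0.42,0,0],[0,-0.08,-0.08],255],[[-0.59,0,0],[0,-0.085,-0.085],255],[[-0.74,0,0],[0,-0.085,-0.085],255],[[-0.785,0,0],[0,-0.085,-0.085],255],[[-0.785,0,0],[0,-0.085,-0.085],255]]'
python3 -c "
from h import *
delta(R_h,HS+[0,0,.12])"
```

```text
time_s: 14.65
position: [0.4757, -0.2299, 0.2644]
orientation: [-3.138, 0.123, 0.002]
ft_force: [0.5, 0.2, -2.4]
opening: 0.0105
turn [-0.0014, 0.0012, -0.2756] shift [-0.056, -0.4257, 0.118] | F [ 0.5  0.2 -2.4] t 14.65 tcp [ 0.4757 -0.2299  0.2644] open 0.0105 grasp [ 0.4757 -0.2299  0.2834]
```

```bash
python3 -m jog '[[[0,0,0],[-0.006,-0.045,0],255],[[0,0,-0.06],[-0.013,-0.1,0],255],[[0,0,-0.12],[-0.02,-0.155,0],255],[[0,0,-0.18],[-0.028,-0.21,0],255],[[0,0,-0.24],[-0.035,-0.265,0],255],[[0,0,-0.276],[-0.042,-0.32,0],255],[[0,0,-0.276],[-0.049,-0.375,0.02],255],[[0,0,-0.276],[-0.055,-0.41,0.04],255]]'
python3 -m jog '[[[0,0,0],[0,0,0],255],[[0,0,0],[0,0,0],255],[[0,0,0],[0,0,0],255]]'
python3 - <<'E'
from h import *
delta(R_h,HS+[0,0,.06])
from cell import cams,state
for n in("side","top"):
    d=cams.get_image(n);np.savez(n+"8.npz",**d)
    cv2.imwrite(f"pics/{n}8.png",cv2.resize(d["img"][140:,100:380,::-1],(688,600),interpolation=cv2.INTER_CUBIC))
E
```

```text
time_s: 15.65
position: [0.4539, 0.1834, 0.2239]
orientation: [-3.125, -0.307, 0.003]
ft_force: [-0.9, -1.1, -2.1]
opening: 0.011
time_s: 16.02
position: [0.4549, 0.1805, 0.2252]
orientation: [-3.127, -0.304, -0.0]
ft_force: [-0.2, 0.3, -2.4]
opening: 0.0105
turn [-0.0002, -0.0002, -0.0035] shift [0.0017, -0.0185, 0.1382] | F [-0.2  0.3 -2.4] t 16.025 tcp [0.4549 0.1805 0.2252] open 0.0105 grasp [0.4549 0.1804 0.2442]
```

View pics/top8.png

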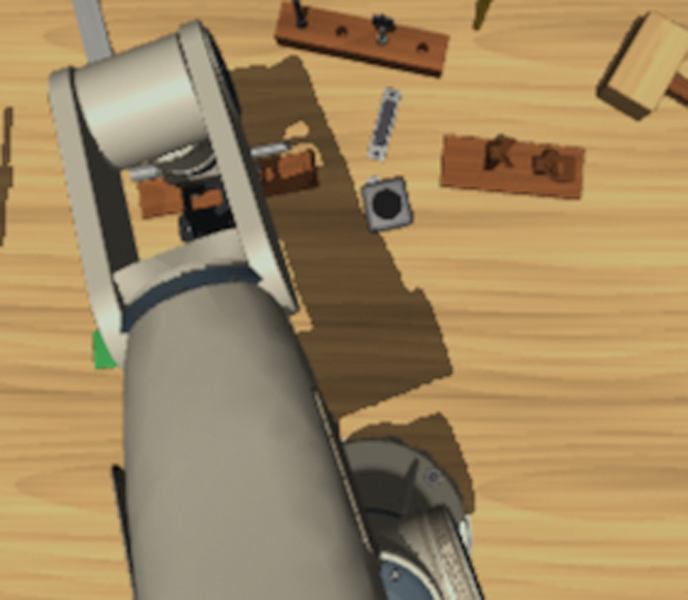

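View pics/side8.png

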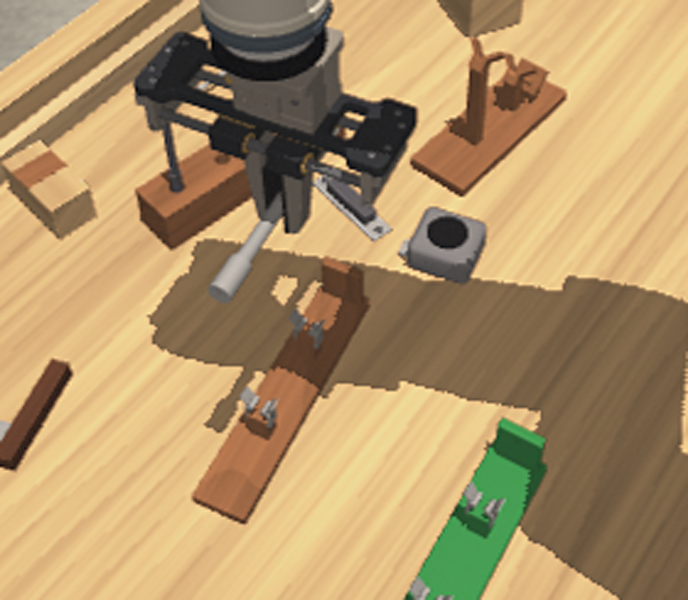

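The drift is held level, its head towards the holder's open end. I'll measure its tilt and position in the hand.

```bash
cat > inhand.py <<'E'
from h import *
def inhand(n,lat=.02,rg=(-.11,.12)):
    d=load(n);C=cloud(d);hsv=cv2.cvtColor(d["img"],cv2.COLOR_RGB2HSV)
    from cell import state
    s=state();Rc=Ro.from_rotvec(s["orientation"]).as_matrix();g=s["position"]-Rc[:,2]*.019
    B=np.stack([hx,hy,up],1); q=(C-g)@B
    m=(q[...,1]>rg[0])&(q[...,1]<rg[1])&(abs(q[...,0])<lat)&(abs(q[...,2])<lat)&(hsv[...,1]<60)
    for a in np.arange(rg[0],rg[1],.015):
        k=q[m&(q[...,1]>=a)&(q[...,1]<a+.015)]
        if len(k)>3: print(n,a.round(3),len(k),"med",np.median(k,0).round(4),"x",np.percentile(k[:,0],[3,97]).round(4),"z",np.percentile(k[:,2],[3,97]).round(4))
    k=q[m]; print("y ext",k[:,1].min().round(4),k[:,1].max().round(4),"grasp-seat",((g-HS)@B).round(4))
E
python3 -c "
from inhand import *
inhand('side8.npz');inhand('top8.npz')"
```

```text
side8.npz -0.02 4 med [ 0.0061 -0.0059  0.0151] x [0.006  0.0064] z [0.0124 0.0193]
side8.npz -0.005 139 med [-0.0004  0.0087  0.007 ] x [-0.0199  0.0174] z [-0.0121  0.019 ]
side8.npz 0.01 106 med [-0.0036  0.0109  0.0082] x [-0.0179  0.0161] z [-0.0107  0.0194]
side8.npz 0.025 42 med [-0.0018  0.0326  0.0079] x [-0.0057  0.0041] z [0.0053 0.0101]
side8.npz 0.04 49 med [-0.0019  0.0477  0.0077] x [-0.0056  0.0042] z [0.003  0.0102]
side8.npz 0.055 52 med [-0.002   0.0641  0.0091] x [-0.0082  0.0062] z [0.0042 0.0134]
side8.npz 0.07 82 med [-0.0032  0.0771  0.0101] x [-0.0087  0.0069] z [0.0037 0.013 ]
side8.npz 0.085 85 med [-0.0011  0.092   0.0069] x [-0.0081  0.0077] z [-0.0053  0.0132]
y ext -0.0845 0.0944 grasp-seat [-0.0018 -0.0184  0.1983]
top8.npz -0.095 6 med [-0.0006 -0.0826  0.0089] x [-0.0034  0.0017] z [0.0065 0.0124]
top8.npz -0.08 21 med [ 0.0007 -0.0721  0.0091] x [-0.0043  0.0048] z [0.0048 0.0129]
top8.npz -0.065 23 med [-0.0005 -0.0569  0.0086] x [-0.004   0.0054] z [0.0048 0.0133]
top8.npz -0.05 12 med [ 0.0003 -0.0447  0.0087] x [-0.0041  0.0045] z [0.0059 0.0124]
top8.npz 0.055 14 med [-0.0013  0.0666  0.0099] x [-0.0062  0.0037] z [-0.0004  0.0153]
top8.npz 0.07 32 med [-0.0005  0.0778  0.0106] x [-0.0065  0.0081] z [0.0063 0.015 ]
top8.npz 0.085 20 med [0.0008 0.0892 0.0107] x [-0.0058  0.0084] z [0.0051 0.0145]
y ext -0.0844 0.0937 grasp-seat [-0.0018 -0.0184  0.1983]
```

```bash
python3 -m jog '[[[0,0,-0.003],[0.002,-0.018,0.02],255],[[0,0,-0.003],[0.002,-0.018,0.06],255],[[0,0,-0.003],[0.002,-0.018,0.1],255],[[0,0,-0.003],[0.002,-0.018,0.14],255],[[0,0,-0.003],[0.002,-0.018,0.16],255],[[0,0,-0.003],[0.002,-0.018,0.165],255],[[0,0,-0.003],[0.002,-0.018,0.165],255],[[0,0,-0.003],[0.002,-0.018,0.165],255]]' 60
python3 - <<'E'
from h import *
delta(R_h,HS)
from cell import cams,state
for n in("side","top"):
    d=cams.get_image(n);np.savez(n+"9.npz",**d)
    if n=="side": cv2.imwrite(f"pics/{n}9.png",cv2.resize(d["img"][200:370,140:320,::-1],(635,600),interpolation=cv2.INTER_CUBIC))
from inhand import *
inhand("side9.npz");inhand("top9.npz")
E
```

```text
time_s: 17.12
position: [0.4538, 0.1997, 0.061]
orientation: [-3.126, -0.31, -0.003]
ft_force: [0.5, -0.3, -2.1]
opening: 0.0106
turn [-0.0005, -0.0019, 0.0007] shift [-0.001, 0.0005, 0.0339] | F [ 0.5 -0.3 -2.1] t 17.125 tcp [0.4538 0.1997 0.061 ] open 0.0106 grasp [0.4538 0.1997 0.08  ]
side9.npz -0.005 98 med [-0.002   0.0088  0.0067] x [-0.0199  0.0169] z [-0.0159  0.0189]
side9.npz 0.01 78 med [-0.0026  0.0111  0.0077] x [-0.0177  0.0163] z [-0.0108  0.0187]
side9.npz 0.025 43 med [-0.0024  0.0332  0.0076] x [-0.012   0.0044] z [-0.0116  0.0116]
side9.npz 0.04 47 med [-0.0023  0.0468  0.0074] x [-0.0146  0.0051] z [-0.0193  0.0107]
side9.npz 0.055 47 med [-0.0024  0.0645  0.0099] x [-0.0085  0.0057] z [0.0038 0.013 ]
side9.npz 0.07 68 med [-0.0033  0.0771  0.0104] x [-0.0092  0.0062] z [0.0042 0.0137]
side9.npz 0.085 62 med [-0.0012  0.0914  0.0089] x [-0.0094  0.007 ] z [-0.003   0.0137]
y ext -0.0484 0.0941 grasp-seat [0.0007 0.0005 0.0338]
top9.npz -0.095 5 med [-0.0001 -0.0825  0.0093] x [-0.003   0.0031] z [0.0062 0.0103]
top9.npz -0.08 15 med [ 0.0011 -0.0717  0.0097] x [-0.0035  0.0049] z [0.0042 0.0126]
top9.npz -0.065 15 med [ 0.0002 -0.0575  0.0083] x [-0.003  0.005] z [0.0023 0.0117]
top9.npz -0.05 18 med [ 0.0005 -0.0451  0.0105] x [-0.0136  0.0095] z [-0.0181  0.0141]
top9.npz 0.055 6 med [-0.0028  0.0676  0.0098] x [-0.0068  0.0015] z [0.0074 0.0128]
top9.npz 0.07 12 med [-0.0035  0.0764  0.0091] x [-0.006 -0.   ] z [0.0048 0.0142]
top9.npz 0.085 5 med [-0.0062  0.0888  0.0098] x [-0.0071 -0.0033] z [0.0056 0.0122]
y ext -0.0839 0.0909 grasp-seat [0.0007 0.0005 0.0338]
```

View pics/side9.png

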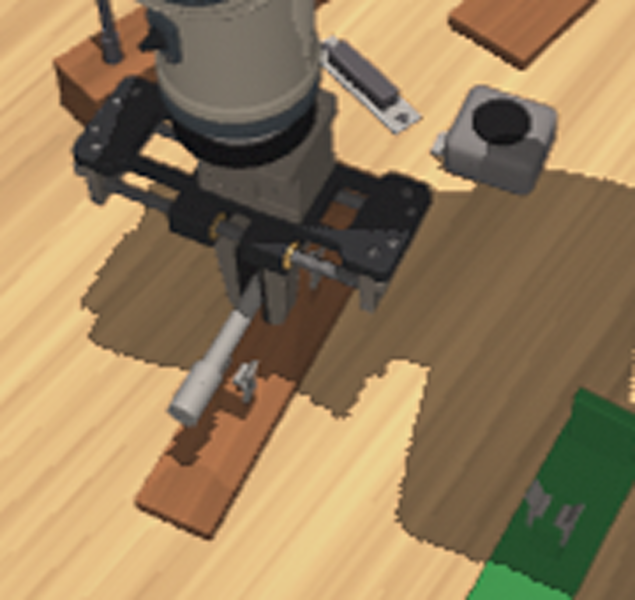

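Everything is aligned and the drift is level above both clips. I'll lower to first contact, then press.

```bash
python3 -m jog '[[[0,0,0],[-0.001,0,0.01],255],[[0,0,0],[-0.001,0,0.02],255],[[0,0,0],[-0.001,0,0.02],255],[[0,0,0],[-0.001,0,0.02],255]]'
python3 -m jog '[[[0,0,0],[0,0,0.002],255],[[0,0,0],[0,0,0.004],255],[[0,0,0],[0,0,0.004],255]]'
python3 -m jog '[[[0,0,0],[0,0,0.002],255],[[0,0,0],[0,0,0.004],255],[[0,0,0],[0,0,0.004],255]]'
python3 -c "
from h import *
delta(R_h,HS)"
```

```text
time_s: 17.73
position: [0.4518, 0.1992, 0.0396]
orientation: [3.126, 0.311, -0.001]
ft_force: [0.6, 0.3, -2.4]
opening: 0.0106
time_s: 18.1
position: [0.4522, 0.1993, 0.0359]
orientation: [-3.126, -0.311, -0.001]
ft_force: [-0.4, 0.3, -1.7]
opening: 0.01
time_s: 18.48
position: [0.4525, 0.1995, 0.0322]
orientation: [-3.126, -0.31, -0.002]
ft_force: [-0.1, 0.6, 2.4]
opening: 0.0104
turn [-0.0003, -0.0011, 0.0008] shift [0.0004, 0.0006, 0.0052] | F [-0.1  0.6  2.4] t 18.475 tcp [0.4525 0.1995 0.0322] open 0.0104 grasp [0.4525 0.1995 0.0512]
```

```bash
for i in 1 2 ; do python3 -m jog '[[[0,0,0],[0,0,0.001],255],[[0,0,0],[0,0,0.002],255],[[0,0,0],[0,0,0.002],255]]' | grep -E "posi|force|ori"; done
python3 -c "
from h import *
delta(R_h,HS)"
```

```text
position: [0.4524, 0.1994, 0.0301]
orientation: [-3.126, -0.311, -0.001]
ft_force: [1.1, 0.6, 2.5]
position: [0.452, 0.1993, 0.0276]
orientation: [-3.126, -0.311, -0.0]
ft_force: [2.7, 1.0, -0.9]
turn [-0.0001, -0.0002, 0.0009] shift [0.0009, 0.0005, 0.0006] | F [ 2.7  1.  -0.9] t 19.225 tcp [0.452  0.1993 0.0276] open 0.0105 grasp [0.452  0.1993 0.0466]
```

```bash
for i in 1 2 ; do python3 -m jog '[[[0,0,0],[0,0,0.001],255],[[0,0,0],[0,0,0.002],255],[[0,0,0],[0,0,0.002],255]]' | grep -E "posi|force|ori"; done
python3 - <<'E'
from h import *
delta(R_h,HS)
from cell import cams,state
for n in("side","top"):
    d=cams.get_image(n);np.savez(n+"10.npz",**d)
from inhand import *
inhand("side10.npz");inhand("top10.npz")
E
```

```text
position: [0.4518, 0.1992, 0.0256]
orientation: [3.126, 0.311, -0.0]
ft_force: [4.0, 0.9, -5.5]
position: [0.4519, 0.1992, 0.0239]
orientation: [3.126, 0.311, -0.0]
ft_force: [3.9, 0.1, -0.8]
turn [0.0, 0.0001, 0.001] shift [0.0011, 0.0004, -0.0031] | F [ 3.9  0.1 -0.8] t 19.975 tcp [0.4519 0.1992 0.0239] open 0.0103 grasp [0.4519 0.1992 0.0429]
side10.npz -0.005 84 med [-0.0011  0.0087  0.006 ] x [-0.0198  0.0165] z [-0.0149  0.0166]
side10.npz 0.01 75 med [-0.0033  0.0112  0.0076] x [-0.0185  0.0164] z [-0.013   0.0185]
side10.npz 0.025 58 med [-0.0009  0.0363  0.0092] x [-0.0123  0.0133] z [0.002  0.0182]
side10.npz 0.04 91 med [-0.0007  0.0461  0.0092] x [-0.0119  0.0127] z [-0.0058  0.0196]
side10.npz 0.055 43 med [-0.0026  0.0641  0.0088] x [-0.0082  0.0059] z [0.0043 0.0132]
side10.npz 0.07 64 med [-0.0033  0.0774  0.0106] x [-0.0091  0.0063] z [0.0048 0.0138]
side10.npz 0.085 61 med [-0.0021  0.091   0.0083] x [-0.0085  0.0068] z [-0.0025  0.0142]
y ext -0.0396 0.0944 grasp-seat [-0.0011  0.0004 -0.0031]
top10.npz -0.095 4 med [ 0.0011 -0.0825  0.0086] x [-0.0032  0.0032] z [0.0048 0.0103]
top10.npz -0.08 14 med [-0.0004 -0.0732  0.0086] x [-0.0039  0.0043] z [0.0029 0.0123]
top10.npz -0.065 15 med [ 0.0008 -0.0572  0.0094] x [-0.0025  0.0057] z [0.0041 0.014 ]
top10.npz -0.05 29 med [ 0.0028 -0.0444  0.0115] x [-0.0096  0.0154] z [-0.0051  0.0184]
y ext -0.0831 -0.038 grasp-seat [-0.0011  0.0004 -0.0031]
```

Axis is within about 0.5 mm of home and the snap was felt (the clips pulled down, -5.5 N). I'll press a little more to confirm a hard stop.

```bash
for i in 1 2 ; do python3 -m jog '[[[0,0,0],[0.0005,0,0.001],255],[[0,0,0],[0.0005,0,0.001],255],[[0,0,0],[0.0005,0,0.001],255]]' | grep -E "posi|force|ori"; done
```

```text
position: [0.452, 0.1992, 0.0237]
orientation: [3.126, 0.311, -0.001]
ft_force: [-2.2, -1.4, 15.5]
position: [0.452, 0.1992, 0.0235]
orientation: [3.126, 0.311, -0.002]
ft_force: [-7.8, -2.8, 30.2]
```

Hard stop reached, so it is fully home. I'll ease off the load, release and retreat upward.

```bash
python3 -m jog '[[[0,0,0],[-0.001,0,-0.002],255],[[0,0,0],[-0.001,0,-0.002],195],[[0,0,0],[-0.001,0,-0.002],170],[[0,0,0],[-0.001,0,-0.002],120],[[0,0,0],[-0.001,0,-0.002],100],[[0,0,0],[-0.001,0,-0.002],80],[[0,0,0],[-0.001,0,-0.002],80]]'
python3 -m jog '[[[0,0,0],[0,0,-0.02],80],[[0,0,0],[0,0,-0.06],80],[[0,0,0],[0,0,-0.12],80],[[0,0,0],[0,0,-0.18],80],[[0,0,0],[0.03,0.06,-0.2],80],[[0,0,0],[0.0,0.12,-0.2],80],[[0,0,0],[0,0.18,-0.2],80],[[0,0,0],[0,0.24,-0.2],80]]'
python3 -m jog '[[[0,0,0],[0,0.06,0],80],[[0,0,0],[0,0.12,0],80],[[0,0,0],[0,0.12,0],80],[[0,0,0],[0,0.12,0],80]]'
python3 - <<'E'
from h import *
from cell import cams,state
B=np.stack([hx,hy,up],1)
for n in("side","top"):
    d=cams.get_image(n);np.savez(n+"11.npz",**d)
    y0,x0=(180,140) if n=="side" else (170,130)
    cv2.imwrite(f"pics/{n}11.png",cv2.resize(d["img"][y0:y0+170,x0:x0+180,::-1],(635,600),interpolation=cv2.INTER_CUBIC))
    C=cloud(d);hsv=cv2.cvtColor(d["img"],cv2.COLOR_RGB2HSV);q=(C-HS)@B
    m=(abs(q[...,1])<.12)&(abs(q[...,0])<.014)&(q[...,2]>-.012)&(q[...,2]<.02)&(hsv[...,1]<60)
    for a in np.arange(-.105,.11,.015):
        k=q[m&(q[...,1]>=a)&(q[...,1]<a+.015)]
        if len(k)>2: print(n,a.round(3),len(k),np.median(k,0).round(4),"zmax",np.percentile(k[:,2],95).round(4),"x",np.percentile(k[:,0],[3,97]).round(4))
    print(q[m][:,1].min(),q[m][:,1].max())
s=state();print(s["ft_force"].round(2),s["time_s"],s["position"].round(3))
E
```

```text
time_s: 21.7
position: [0.4519, 0.1992, 0.0238]
orientation: [-3.126, -0.311, 0.0]
ft_force: [0.1, 0.4, 0.8]
opening: 0.063
time_s: 22.7
position: [0.4984, -0.0344, 0.2242]
orientation: [-3.126, -0.311, -0.001]
ft_force: [1.1, 0.6, -0.2]
opening: 0.0636
time_s: 23.2
position: [0.5216, -0.15, 0.2235]
orientation: [-3.126, -0.309, 0.001]
ft_force: [-0.1, 0.4, -0.9]
opening: 0.063
side -0.09 23 [-0.002  -0.081   0.0044] zmax 0.0074 x [-0.007   0.0037]
side -0.075 30 [-0.0027 -0.0669  0.0053] zmax 0.0085 x [-0.0064  0.0033]
side -0.06 44 [-0.0015 -0.0497  0.0065] zmax 0.0139 x [-0.0107  0.012 ]
side -0.045 81 [-0.002  -0.0395  0.0058] zmax 0.0155 x [-0.0131  0.0121]
side -0.03 34 [-0.0025 -0.0235  0.0053] zmax 0.008 x [-0.0071  0.0032]
side -0.015 36 [-0.0031 -0.0076  0.0057] zmax 0.0077 x [-0.0066  0.0031]
side 0.0 37 [-0.0028  0.0077  0.0051] zmax 0.0078 x [-0.0072  0.003 ]
side 0.015 38 [-0.0026  0.0216  0.0043] zmax 0.0078 x [-0.0071  0.0029]
side 0.03 72 [0.     0.0402 0.007 ] zmax 0.0164 x [-0.0134  0.0131]
side 0.045 70 [-0.003   0.0482  0.0057] zmax 0.0151 x [-0.0124  0.0114]
sid
[... 551 characters left out ...]
-0.0001 -0.0225  0.0052] zmax 0.0103 x [-0.0042  0.0038]
top -0.015 15 [-0.0006 -0.0077  0.0049] zmax 0.0096 x [-0.0042  0.0032]
top 0.0 15 [-0.0004  0.0078  0.005 ] zmax 0.0094 x [-0.0046  0.0037]
top 0.015 14 [-0.0009  0.0238  0.0037] zmax 0.0103 x [-0.0038  0.0035]
top 0.03 30 [0.0002 0.0402 0.0074] zmax 0.0146 x [-0.0109  0.0118]
top 0.045 19 [0.001  0.0515 0.008 ] zmax 0.0117 x [-0.0063  0.0102]
top 0.06 21 [-0.0011  0.0663  0.0074] zmax 0.0107 x [-0.0073  0.0048]
top 0.075 23 [-0.0012  0.0825  0.0076] zmax 0.0116 x [-0.0072  0.0055]
top 0.09 5 [-0.002   0.0916  0.009 ] zmax 0.0091 x [-0.008  0.004]
-0.08291825486150285 0.09264238786223689
[-0.16 -0.6  -0.41] 23.3 [ 0.522 -0.149  0.224]
```

View pics/side11.png

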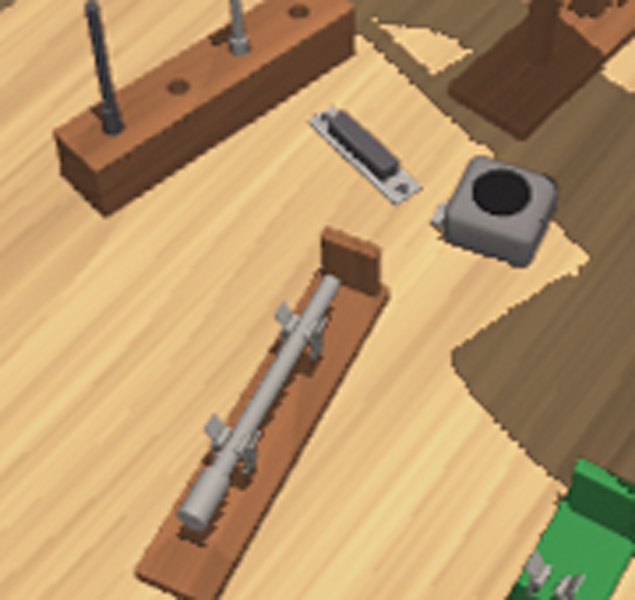

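View pics/top11.png

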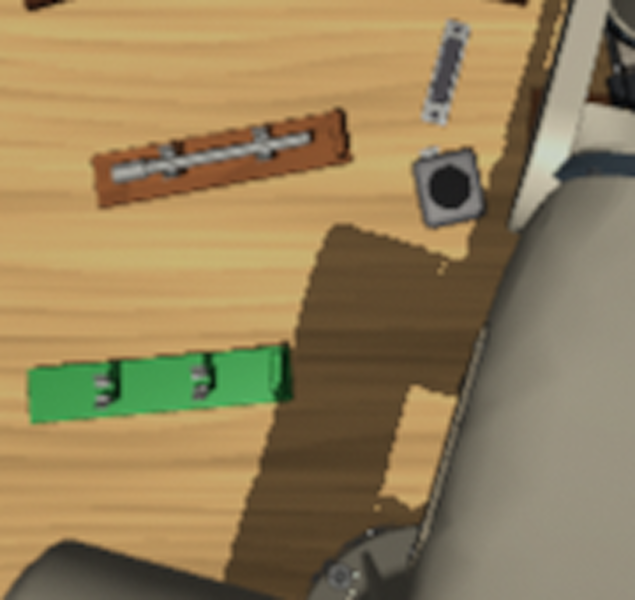

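Both views show the drift level in both clips, with its head at the open end. The arm is clear, so I'm handing in.

```bash
python3 -c "
from cell import ticket
print(ticket.finish_job())"
```

```text
the job is handed in; nothing more can be done
None
```

The drift is put away: it lies level in both spring clips of the wooden holder, let go, with its head at the open end. I handed the job in at about 23 s. There was no verdict, so what follows rests on my own checks.

**What I did**
- I lifted the drift out of the rail by its head and tilted it 45°.
- I set it in the V-rest until it touched and let go. The top view showed it straight in both supports, with its tip about 2 mm from the stop.
- I took it again across the bare shank near its 85 mm point, levelled it and carried it over the clips.
- I pressed it straight down. I felt the snap (the clips pulled down with about 5.5 N), then a hard stop that rose to about 30 N at the wrist.

**Last checks, from both cameras after letting go**
- **Height:** the axis is within about 1 mm of fully home and level.
- **Sideways:** it is within about 1 mm of the clips' line.
- **Along the holder:** its middle is within about 2 mm of midway between the clips.
- **Robot:** the gripper is clear, at 0.22 m, with no contact force.

The side camera read about 2 mm more to one side than the top camera. That is mostly because it sees only one flank of the rod.

I moved nothing else that I could see, but I did not measure the bystanders' positions again at the end.

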